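Push the circuit board out over the end of the plank

TASK

On the electronics bench a circuit board lies on a clamped wooden plank. Without picking it up, push it along the plank towards the free end, until its whole row of edge contacts sticks out past the end with no more than a finger's breadth (20 mm) of bare green board showing behind them, so that the contacts can be worked on. Leave the board lying flat, square to the plank and not sticking out over its sides, and leave the other things on the bench where they are.

Things in the scene. Friction and masses are not known exactly. Their poses are not given: they have to be found in the camera images.
- plank: Fixed pale wooden plank, 320 x 100 x 22 mm, level on two black blocks; its flat upper face is 60 mm above the bench. Origin: on the bench under the plank's centre. Own x axis: along the plank towards the free end (x = +160 mm); y: across it (edges at +-50 mm); z up. A metal clamp sits on the rear end.
- plank_end (a point): Middle of the upper edge of the plank's free end, 60 mm above the bench; axes as the plank's.
- clamp (a point): Front of the clamp on the plank's rear end, on the plank's upper face (plank x = -122 mm). From here back to x = -174 mm the clamp, 22 mm wide and centred, stands 24 mm above that face.
- board: Loose green circuit board, 120 x 70 x 2.4 mm, 50 to 100 g, lying wholly on the plank, contacts towards the free end, up to 12 degrees askew, at least 60 mm clear of the clamp. Origin: centre of its underside; x lengthwise towards the end with ten gold edge contacts, a strip 28 mm deep (x = +32 to +60 mm). Slides with dry friction, about 1 N. Parts up to 10.4 mm high between x = -34 and +16 mm.
- terminals (a point): Middle of the back face of the grey terminal strip standing along the board's rear end, flush with its rear edge (board x = -60 mm, 8 mm above the underside). The strip is 62 mm wide in y, 11 mm deep in x, its top 14.4 mm above the board's underside: a good face to push on.
- contacts_left (a point): On the board's upper face, at its +y side edge, on the line where the strip of contacts ends and the green board begins (board x = +32 mm, y = +35 mm).
- contacts_right (a point): The same at the board's -y side edge (board x = +32 mm, y = -35 mm).
- flux_jar: Bystander: small amber jar with a white lid, 44 mm across, 50 mm high, standing on the bench beside the plank (either side). Origin: centre of its underside.
- solder_reel: Bystander: blue reel of solder, 56 mm across, 42 mm high, standing on the bench beside the plank (either side). Origin: centre of its underside.
- meter: Bystander: black hand-held multimeter, 170 x 80 x about 44 mm, lying on the bench. Origin: centre of its underside, x along its length.
- screwdriver: Bystander: screwdriver, 150 mm long, lying on the bench. Origin: near its middle, x along its length.
Not all that is in view belongs to the job. Of the things that look like the board, the smallest one is meant.

How it is judged:
By the outcome, as a careful person would: the job done as asked, in the order asked, and still so for the second after the job is handed in, with the robot touching nothing.
It also fails if it takes over 38 s, if anything falls off the work surface, if the arm or the gripper's body presses on something with over 40 N, if the wrist force passes 120 N, or if a joint passes its speed limit or range.

ROBOT

A 7-joint arm with a two-finger parallel gripper is mounted at the origin on the work surface. World frame = base frame: x ahead of the robot, y to its left, z up, the work surface at z = 0. Lengths are in m, angles in rad, forces in N, time in s.
With the tool pointing down it reaches from about 0.4 to 0.85 m from the base axis. Payload 6.9 kg.
Tool frame: the origin (TCP) lies midway between the tips of the shut fingers; the grasp point (between the pads) lies 19 mm behind it; z points along the fingers, y is the line along which they close (so a half turn about z gives the same grasp; the last joint's range is limited). The gripper opens to 85 mm and grips with 20 to 120 N. Pads are 22 mm wide; open, the fingers measure 114 mm over their backs; the gripper's body (76 mm by 85 mm) begins 54 mm behind the grasp point. The pads swing forward as they close: fully open they stand 13 mm farther back than shut.
Start: joints at [-1.208, 0.507, -0.238, 1.5, 0.126, 1.149, -0.155], TCP at [0.159, 0.604, 0.231] pointing down, gripper open.
Joint ranges: [-3.08, 3.08], [-0.24, 2.05], [-1.43, 1.35], [0, 2.5], [-1.52, 4.66], [0.17, 1.96], [-2.89, 2.89]. Speed limits (rad/s): [2.39, 2.39, 3.14, 3.14, 3.14, 3.14, 3.14].

INTERFACE

Orientations are given as a 3x3 rotation matrix whose columns are the frame's x, y, z axes.
In Python, from workcell import observe, optics, bot gives the robot as it stands.
- The arm moves only by the shell command python3 -m pendant 'ROWS' [FORCE]. ROWS is JSON, a list of rows, each a list of 3 entries, a list of its own where there are three numbers: the finger opening in m, from 0 to 0.0854, then the shift along the tool's x, y, z in m, then the turn about the tool's z in units of 6 degrees (1.0 is 6 degrees). In form: [[jaw, [x, y, z], yaw], ...]. A call has 1 to 12 rows; each row shifts and turns the commanded pose from where the row before left it, along the tool's axes as they then stand; what a row does not reach is not made up. A row lasts 1/12 s, in which the tool goes at most 41.7 mm and 7.16 degrees, less where a joint would pass 70% of its speed; a pose out of reach is approached as far as the arm can. A call is refused whole if a number of a shift passes 0.0417 or a number of a turn 1, either way. A call with a gripper value outside its range is refused whole. The fingers move at their own pace and stop on an object; FORCE is the grip in N (left out, the last holds). Time passes only in rows, so rows that do not move let the fingers close. It gives the time, the measured TCP pose, the force, the opening and the grip force at its end, in the units of the state.
- observe(): the state, without advancing time (a new reading comes with each control period).
- optics.capture(name): name is "scene" or "side" or "wrist"; returns a dict with "image" (384x512x3 uint8, red, green, blue), "vertical_fov" (degrees; the focal length in pixels is half the picture's height over the tangent of half this angle, whatever the lens; pixels are square), "cx", "cy" (the principal point, pixels), "distortion" ([k1, k2, p1, p2, k3] as OpenCV has them; the pictures are not rectified), "rvec" (rotation vector, rad) and "tvec" (3), from world to camera coordinates, as OpenCV has them; the wrist camera has in their place "T_tool_cam" (4x4, takes a point from camera to tool coordinates, whose origin is the TCP and whose axes are the flange's). Camera axes: x right, y down, z forward; pixel columns grow to the right and rows downward; lengths in m; the calibration is good to about 2 mm. A picture is of the moment at which its call begins: read the wrist's pose just before it. There is no depth.
- bot.hand_in(): hands the job in; it is judged then, once.
The state is a dict: "clock": time; "q": joint angles; "qvel": joint speeds; "joint_torque": joint torques, N m; "tcp_pos": TCP position; "tcp_rot": TCP orientation; "ft_force": force on the tool from outside, world axes, zero at the start; "wrist_torque": the same for the moment, N m; "finger_gap": opening from 0.0 (shut) to 1.0 (fully open); "gripper_force": force on a finger pad.
Only numpy, scipy, OpenCV 4.12 (cv2) and the standard library are available. Lean on these libraries where they do the work, as an engineer would, in place of code of your own. Each camera call takes 0.05 s, during which the arm holds its last target. There are 200 camera calls.

## Working session

There is one attempt and no reset: what is moved stays moved. The work goes in short steps, Python scripts to look and compute and a shell command to move; the robot and the scene stay as the last step left them, time stands still between calls to the robot, and variables do not carry over. Pictures are saved under pics/ and viewed, at most 10 in all, crops included, and the job is handed in when it is done.

```bash
mkdir -p pics; ls; python3 - <<'E'
from workcell import observe, optics, bot
import cv2,numpy as np
s=observe();print(s['clock'],s['tcp_pos'],np.round(s['tcp_rot'],3),s['finger_gap'])
for n in("scene","side"):
    c=optics.capture(n);cv2.imwrite(f'pics/{n}0.png',c['image'][:,:,::-1])
    R=cv2.Rodrigues(np.array(c['rvec']))[0];print(n,c['vertical_fov'],c['cx'],c['cy'],c['distortion'],-R.T@np.array(c['tvec']).ravel())
E
```

```text
pics
0.0 [0.15870428 0.60400462 0.23043261] [[-0.967  0.254 -0.   ]
 [ 0.254  0.967 -0.002]
 [-0.    -0.002 -1.   ]] 1.0022838955933635
scene 54.00827591492472 257.1202203479743 189.30833316904506 [-0.0465055  0.         0.         0.         0.       ] [1.18019881 0.54298292 1.01790367]
side 57.63525894969673 252.86767972444076 189.43181095155714 [0.03492501 0.         0.         0.         0.        ] [0.39468145 0.59437691 0.82054963]
```

View pics/scene0.png

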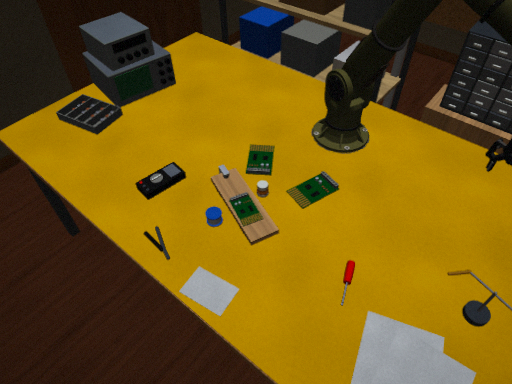

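View pics/side0.png

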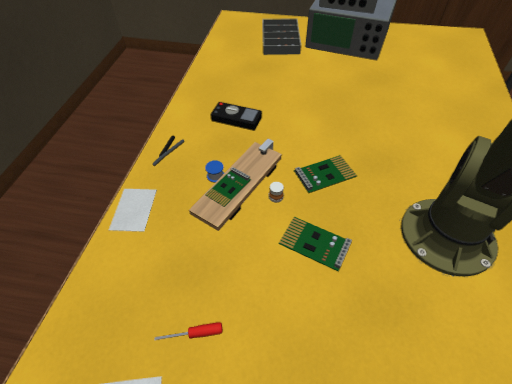

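Three boards: scene (245,208) on the plank, (260,160) and (313,188) on the bench. The one on the plank fits: it is the smallest and the only one lying on the plank. I'll confirm this in one enlarged crop.

```bash
cat > h.py <<'E'
from workcell import observe, optics, bot
import cv2,numpy as np
def cam(n):
    s=observe();c=optics.capture(n);im=c['image'];f=im.shape[0]/2/np.tan(np.radians(c['vertical_fov'])/2)
    K=np.array([[f,0,c['cx']],[0,f,c['cy']],[0,0,1]]);d=np.array(c['distortion'],float)
    if n=='wrist':
        T=np.eye(4);T[:3,:3]=s['tcp_rot'];T[:3,3]=s['tcp_pos'];T=T@np.array(c['T_tool_cam']);R=T[:3,:3].T;o=T[:3,3]
    else:
        R=cv2.Rodrigues(np.array(c['rvec'],float))[0];o=-R.T@np.array(c['tvec'],float).ravel()
    return im,K,d,R,o
def cast(c,px,z):
    im,K,d,R,o=c;u=cv2.undistortPoints(np.array(px,float).reshape(-1,1,2),K,d).reshape(-1,2)
    v=np.c_[u,np.ones(len(u))]@R;return o+v*((z-o[2])/v[:,2])[:,None]
def proj(c,P):
    im,K,d,R,o=c;return cv2.projectPoints(np.array(P,float).reshape(-1,3),cv2.Rodrigues(R)[0],-R@o,K,d)[0].reshape(-1,2)
E
python3 - <<'E'
from h import *
a=cam('scene');b=cam('side')
A=cv2.resize(a[0][155:250,190:290],None,fx=4,fy=4,interpolation=cv2.INTER_CUBIC)
B=cv2.resize(b[0][135:230,185:285],None,fx=4,fy=4,interpolation=cv2.INTER_CUBIC)
cv2.imwrite('pics/crop.png',np.hstack([A,B])[:,:,::-1])
print(cast(a,[[274,233],[252,242],[235,169],[211,180],[263,185],[214,214],[260,160],[313,188]],.06))
print(cast(b,[[192,210],[218,227]],.06))
E
```

```text
[[ 0.61951609  0.12887673  0.06      ]
 [ 0.68881291  0.09752131  0.06      ]
 [ 0.483529   -0.15746978  0.06      ]
 [ 0.57863124 -0.18641837  0.06      ]
 [ 0.4814425  -0.02773521  0.06      ]
 [ 0.68323031 -0.06999364  0.06      ]
 [ 0.38927468 -0.11710376  0.06      ]
 [ 0.38353636  0.11573407  0.06      ]]
[[0.68013841 0.09031323 0.06      ]
 [0.59696593 0.12947655 0.06      ]]
```

View pics/crop.png

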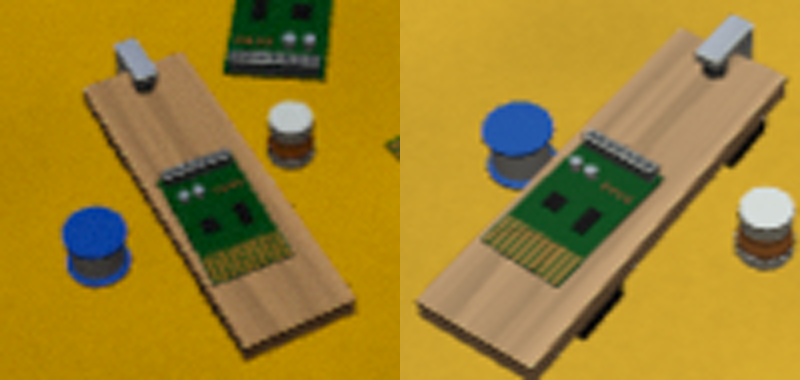

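The crop confirms it: the plank board (scene (245,208), side (231,187)) has its gold contacts towards the free end and a grey terminal strip at the rear. Next I work out the plank frame and a rough board pose, then the move to get over it.

```bash
cat > geo.py <<'E'
from h import *
def frame(c4): # fl(+y side),fr,rl,rr at plank top
    c4=np.array(c4)[:,:2];e=(c4[0]+c4[1])/2;r=(c4[2]+c4[3])/2
    return e,r
E
python3 - <<'E'
from h import *
a=cam('scene');b=cam('side')
fa=lambda L:[[190+u/4,155+v/4] for u,v in L]; fb=lambda L:[[185+(u-400)/4,135+v/4] for u,v in L]
# near-end two corners, rear two (same physical order: jar side, reel side)
pa=cast(a,fa([(354,302),(246,352),(180,54),(85,92)]),.06); pb=cast(b,fb([(536,370),(419,306),(785,80),(682,30)]),.06)
print(np.round(pa,4),np.round(pb,4))
m=(pa+pb)/2; e=m[:2].mean(0);r=m[2:].mean(0);d=e-r;print('end',e,'rear',r,'len',np.linalg.norm(d),'wid',np.linalg.norm(m[0]-m[1]),'ang',np.degrees(np.arctan2(d[1],d[0])))
x=d/np.linalg.norm(d);y=np.array([-x[1],x[0],0])
ba=cast(a,fa([(294,257),(212,287)]),.0624);bb=cast(b,fb([(559,286),(482,240)]),.0624)
ta=cast(a,fa([(230,150),(160,178)]),.0744);tb=cast(b,fb([(662,165),(588,132)]),.0744)
for n,P in(('front',ba),('front',bb),('termback',ta),('termback',tb)):
    print(n,[(round(float((p-e)@x)+.16,4),round(float((p-e)@y),4)) for p in P])
for t in [.16,-.1,0,.05]: print(t, e+x*(t-.16))
E
```

```text
[[ 0.603   0.1339  0.06  ]
 [ 0.6926  0.0987  0.06  ]
 [ 0.4816 -0.1592  0.06  ]
 [ 0.571  -0.1927  0.06  ]] [[ 0.594   0.1305  0.06  ]
 [ 0.6845  0.0962  0.06  ]
 [ 0.476  -0.1595  0.06  ]
 [ 0.5642 -0.1992  0.06  ]]
end [0.64353639 0.11481822 0.06      ] rear [ 0.52319924 -0.1776471   0.06      ] len 0.3162546302512319 wid 0.09651725892772123 ang 67.63489907886651
front [(0.1021, 0.0239), (0.0975, -0.0475)]
front [(0.0948, 0.0248), (0.0925, -0.0438)]
termback [(-0.0161, 0.0266), (-0.0159, -0.0388)]
termback [(-0.0245, 0.028), (-0.0215, -0.0351)]
0.16 [0.64353639 0.11481822 0.06      ]
-0.1 [ 0.54460453 -0.12562405  0.06      ]
0 [ 0.58265524 -0.03314626  0.06      ]
0.05 [0.6016806  0.01309264 0.06      ]
```

```bash
python3 - <<'E'
from h import *
s=observe();R=np.array(s['tcp_rot'])[:2,:2];p=np.array(s['tcp_pos'])[:2]
N=24
for u in(.68,.67,.69):
    M=np.zeros((2,2));h=np.arctan2(R[1,0],R[0,0])
    for k in range(N):
        t=h-np.radians(6*u)*k;M+=np.array([[np.cos(t),np.sin(t)],[np.sin(t),-np.cos(t)]])
    print(u,np.linalg.solve(M,np.array([.56,-.09])-p),np.degrees(h)-6*u*N, s['clock'])
E
```

```text
0.68 [-0.0378305   0.00109577] 67.36439928935404 0.3
0.67 [-0.03770007  0.00063774] 68.80439928935402 0.3
0.69 [-0.03795819  0.00155716] 65.92439928935406 0.3
```

```bash
python3 -m pendant '[[0.04,[-0.0378,0.0011,0],0.68],[0.04,[-0.0378,0.0011,0],0.68],[0.04,[-0.0378,0.0011,0],0.68],[0.04,[-0.0378,0.0011,0],0.68],[0.04,[-0.0378,0.0011,0],0.68],[0.04,[-0.0378,0.0011,0],0.68],[0.04,[-0.0378,0.0011,0],0.68],[0.04,[-0.0378,0.0011,0],0.68],[0.04,[-0.0378,0.0011,0],0.68],[0.04,[-0.0378,0.0011,0],0.68],[0.04,[-0.0378,0.0011,0],0.68],[0.04,[-0.0378,0.0011,0],0.68]]'
python3 -m pendant '[[0.04,[-0.0378,0.0011,0],0.68],[0.04,[-0.0378,0.0011,0],0.68],[0.04,[-0.0378,0.0011,0],0.68],[0.04,[-0.0378,0.0011,0],0.68],[0.04,[-0.0378,0.0011,0],0.68],[0.04,[-0.0378,0.0011,0],0.68],[0.04,[-0.0378,0.0011,0],0.68],[0.04,[-0.0378,0.0011,0],0.68],[0.04,[-0.0378,0.0011,0],0.68],[0.04,[-0.0378,0.0011,0],0.68],[0.04,[-0.0378,0.0011,0],0.68],[0.04,[-0.0378,0.0011,0],0.68]]'
python3 -m pendant '[[0.04,[0,0,0],0],[0.04,[0,0,0],0]]'
python3 - <<'E'
from h import *
c=cam('wrist');cv2.imwrite('pics/w1.png',c[0][:,:,::-1]);print(c[4],c[3])
E
```

```text
clock: 1.3
tcp_pos: [0.5184, 0.3475, 0.2311]
tcp_rot: [[-0.44, 0.898, 0.0], [0.898, 0.44, 0.0], [0.0, 0.0, -1.0]]
ft_force: [0.6, 0.0, 0.5]
finger_gap: 0.466
gripper_force: 0.0
clock: 2.3
tcp_pos: [0.5596, -0.091, 0.2313]
tcp_rot: [[0.388, 0.922, 0.0], [0.922, -0.388, -0.0], [0.0, 0.0, -1.0]]
ft_force: [2.0, -0.6, 0.6]
finger_gap: 0.469
gripper_force: 0.0
clock: 2.47
tcp_pos: [0.559, -0.092, 0.2316]
tcp_rot: [[0.389, 0.921, 0.0], [0.921, -0.389, -0.001], [-0.001, 0.001, -1.0]]
ft_force: [-0.1, -0.0, 0.0]
finger_gap: 0.469
gripper_force: 0.0
[ 0.5892352  -0.02377173  0.37327699] [[ 9.21003620e-01 -3.89553991e-01  1.39499788e-04]
 [-3.72525998e-01 -8.80640331e-01  2.92740479e-01]
 [-1.13915373e-01 -2.69667008e-01 -9.56191923e-01]]
```

View pics/w1.png

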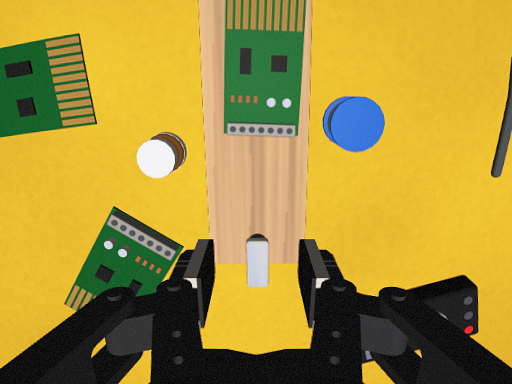

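The wrist picture shows the plank running up the image, edges at columns 203–312 at the top. The board is at (262,70) with its terminal strip at rows 123–137, columns 226–298, and the clamp is at (258,260). I'll measure the axes precisely.

```bash
cat > meas.py <<'E'
from h import *
def line(P): return cv2.fitLine(np.array(P,np.float32),cv2.DIST_HUBER,0,.001,.001).ravel()
def meas(r0,r1,g0,g1,cl=185,cr=330):
    c=cam('wrist');im=c[0].astype(int);hsv=cv2.cvtColor(c[0],cv2.COLOR_RGB2HSV).astype(int)
    green=(im[...,1]>im[...,0]+25)&(im[...,1]>im[...,2]+15)
    bench=(hsv[...,0]>17)&(hsv[...,0]<32)&(hsv[...,1]>190)
    L=[];Rr=[]
    for r in range(r0,r1):
        w=np.where((hsv[r,cl:cr,1]<150)&(im[r,cl:cr,0]>130))[0]+cl
        if len(w)>10: L.append((w[0]-.5,r));Rr.append((w[-1]+.5,r))
    GL=[];GR=[]
    for r in range(g0,g1):
        w=np.where(green[r,cl:cr])[0]+cl
        if len(w)>20: GL.append((w[0]-.5,r));GR.append((w[-1]+.5,r))
    out={}
    for n,P,z in(('L',L,.06),('R',Rr,.06),('gl',GL,.0624),('gr',GR,.0624)):
        W=cast(c,P,z)[:,:2];l=line(W*1000);v=l[:2]*np.sign(l[1]);out[n]=(l[2:]/1000,v);print(n,len(P),P[0],P[-1],'ang',round(float(np.degrees(np.arctan2(v[1],v[0]))),2))
    v=out['L'][1]+out['R'][1];x=v/np.linalg.norm(v);y=np.array([-x[1],x[0]])
    print('plank width',(out['L'][0]-out['R'][0])@y,'board width',(out['gl'][0]-out['gr'][0])@y)
    mid=(out['L'][0]+out['R'][0])/2
    return c,x,y,mid,out
E
python3 - <<'E'
from meas import *
c,x,y,mid,o=meas(0,225,30,110)
s=observe();p=np.array(s['tcp_pos'])[:2]
f=lambda q:np.round(np.array([(np.array(q)[...,:2]-p)@x,(np.array(q)[...,:2]-mid)@y]).T*1000,1)
print('plank ang',np.degrees(np.arctan2(x[1],x[0])),'tool ang',np.degrees(np.arctan2(s['tcp_rot'][1][0],s['tcp_rot'][0][0])),'tcp y off',(p-mid)@y)
print('board edges y',f(o['gl'][0]),f(o['gr'][0]))
print('terminal top back',f(cast(c,[[226,134],[297,136]],.0744)),'width 62?')
print('clampfront',f(cast(c,[[258,237]],.08)),f(cast(c,[[258,237]],.06)))
e=np.array([.6435,.1148]);print('end est',f(e))
E
```

```text
L 225 (np.float64(199.5), 0) (np.float64(208.5), 224) ang 67.51
R 225 (np.float64(312.5), 0) (np.float64(305.5), 224) ang 67.6
gl 80 (np.float64(225.5), 30) (np.float64(224.5), 109) ang 65.09
gr 80 (np.float64(305.5), 30) (np.float64(299.5), 109) ang 65.39
plank width 0.09892604 board width 0.06933296
plank ang 67.55452 tool ang 67.4492765528726 tcp y off 0.0020991601869531275
board edges y [100.1  27.8] [ 96.4 -41.5]
terminal top back [[ 38.4  27.5]
 [ 36.3 -36.6]] width 62?
clampfront [[-60.3  -1. ]] [[-69.4  -1.1]]
end est [219.4   2.5]
```

```bash
python3 -m pendant '[[0.04,[0,0.0033,0.035],0.02],[0.04,[0,0.0033,0.035],0],[0.04,[0,0,0.035],0],[0.04,[0,0,0.030],0],[0.04,[0,0,0.015],0],[0.04,[0,0,0.01],0],[0.04,[0,0,0.005],0],[0.04,[0,0,0.005],0],[0.04,[0,0,0],0],[0.04,[0,0,0],0]]'
python3 -m pendant '[[0.04,[0.008,0,0],0],[0.04,[0.008,0,0],0],[0.04,[0.005,0,0],0],[0.04,[0.003,0,0],0],[0.04,[0.003,0,0],0],[0.04,[0.003,0,0],0],[0.04,[0.003,0,0],0],[0.04,[0.003,0,0],0],[0.04,[0,0,0],0]]'
python3 - <<'E'
from h import *
c=cam('wrist');b=cam('side')
B=cv2.resize(b[0][130:235,180:290],None,fx=4,fy=4,interpolation=cv2.INTER_CUBIC)[:384]
cv2.imwrite('pics/w2.png',np.hstack([c[0][:,100:420],B])[:,:,::-1])
E
```

```text
clock: 3.4
tcp_pos: [0.5666, -0.0916, 0.0621]
tcp_rot: [[0.386, 0.922, 0.001], [0.922, -0.386, -0.0], [0.0, 0.001, -1.0]]
ft_force: [0.1, 0.6, 0.1]
finger_gap: 0.473
gripper_force: 0.0
clock: 4.15
tcp_pos: [0.5801, -0.0578, 0.0612]
tcp_rot: [[0.386, 0.922, 0.0], [0.922, -0.386, 0.0], [0.0, -0.0, -1.0]]
ft_force: [0.2, 0.2, -0.3]
finger_gap: 0.468
gripper_force: 0.0
```

View pics/w2.png

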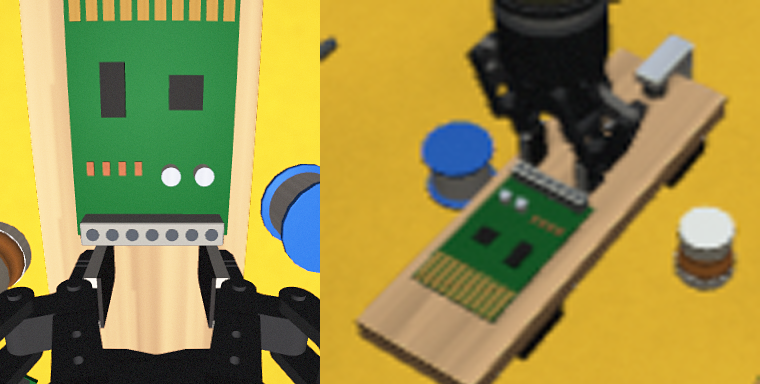

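The fingers are at the strip (picture rows 240–255), straddling it evenly, and the board looks squared up. I'll push most of the way, then check.

```bash
python3 -m pendant '[[0.04,[0.004,0,0],0],[0.04,[0.006,0,0],0],[0.04,[0.007,0,0],0],[0.04,[0.007,0,0],0],[0.04,[0.007,0,0],0],[0.04,[0.007,0,0],0],[0.04,[0.007,0,0],0],[0.04,[0.007,0,0],0],[0.04,[0.007,0,0],0],[0.04,[0.006,0,0],0],[0.04,[0.004,0,0],0],[0.04,[0,0,0],0]]'
python3 - <<'E'
from h import *
c=cam('wrist');b=cam('side');a=cam('scene')
B=cv2.resize(b[0][160:255,170:250],None,fx=4,fy=4,interpolation=cv2.INTER_CUBIC)
A=cv2.resize(a[0][170:265,210:300],None,fx=4,fy=4,interpolation=cv2.INTER_CUBIC)
cv2.imwrite('pics/w3.png',np.hstack([A,B])[:,:,::-1])
E
```

```text
clock: 5.25
tcp_pos: [0.607, 0.0064, 0.0613]
tcp_rot: [[0.386, 0.923, 0.0], [0.923, -0.386, 0.001], [0.001, 0.0, -1.0]]
ft_force: [-0.9, 0.0, 0.5]
finger_gap: 0.47
gripper_force: 0.0
```

View pics/w3.png

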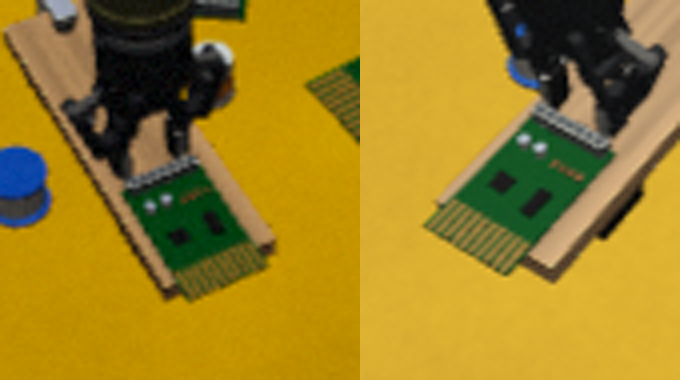

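Contacts are partly past the end: in the side crop the front edge runs (423,223)–(505,274) and the plank end corners are at (437,206) and (549,281). I'll work out how far is left.

```bash
python3 - <<'E'
from h import *
a=cam('scene');b=cam('side')
x=np.array([np.cos(np.radians(67.55)),np.sin(np.radians(67.55))]);p=np.array(observe()['tcp_pos'])[:2]
fb=lambda L:[[170+(u-360)/4,160+v/4] for u,v in L]; fa=lambda L:[[210+u/4,170+v/4] for u,v in L]
y=np.array([-x[1],x[0]])
f=lambda q:np.round(np.c_[(q[:,:2]-p)@x,(q[:,:2]-p)@y]*1000,1).tolist()
print('side end',f(cast(b,fb([(437,206),(549,281)]),.06)),'front',f(cast(b,fb([(423,223),(505,274)]),.0624)),'term',f(cast(b,fb([(537,103),(612,137)]),.0744)))
print('scene end',f(cast(a,fa([(168,297),(275,247)]),.06)),'front',f(cast(a,fa([(190,302),(268,266)]),.0624)),'term',f(cast(a,fa([(122,185),(195,157)]),.0744)))
# gold/green boundary profile in side+scene along board midline at several y
for n,c in(('side',b),('scene',a)):
    hsv=cv2.cvtColor(c[0],cv2.COLOR_RGB2HSV);g=[]
    for yy in np.linspace(-.026,.03,113):
        P=[[*(p+x*t+y*(yy-.002)),.0624] for t in np.arange(.07,.16,.001)]
        q=proj(c,P).astype(np.float32);v=cv2.remap(c[0],q[:,0][:,None],q[:,1][:,None],cv2.INTER_LINEAR)[:,0].astype(int)
        g.append(v[:,0]-v[:,1])   # red minus green: gold/yellow >0
    m=np.mean(g,0);print(n,[(70+i,int(m[i])) for i in range(0,90,2)])
E
```

```text
side end [[115.2, -38.4], [120.7, 60.8]] front [[132.0, -35.6], [133.2, 35.0]] term [[16.1, -29.3], [11.8, 32.4]]
scene end [[124.7, -44.5], [122.8, 50.7]] front [[138.2, -32.6], [137.4, 36.0]] term [[20.7, -31.8], [22.9, 33.1]]
side [(70, -40), (72, -35), (74, -35), (76, -36), (78, -37), (80, -37), (82, -40), (84, -45), (86, -52), (88, -57), (90, -62), (92, -65), (94, -66), (96, -66), (98, -66), (100, -65), (102, -59), (104, -37), (106, -8), (108, 3), (110, 7), (112, 6), (114, 8), (116, 6), (118, 8), (120, 6), (122, 8), (124, 7), (126, 8), (128, 5), (130, 6), (132, 6), (134, 21), (136, 38), (138, 42), (140, 43), (142, 43), (144, 43), (146, 43), (148, 43), (150, 43), (152, 43), (154, 42), (156, 42), (158, 43)]
scene [(70, -43), (72, -37), (74, -35), (76, -34), (78, -34), (80, -34), (82, -36), (84, -40), (86, -45), (88, -51), (90, -57), (92, -60), (94, -61), (96, -62), (98, -62), (100, -62), (102, -57), (104, -43), (106, -23), (108, -5), (110, 5), (112, 9), (114, 10), (116, 9), (118, 8), (120, 9), (122, 9), (124, 7), (126, 9), (128, 10), (130, 9), (132, 10), (134, 16), (136, 27), (138, 39), (140, 46), (142, 47), (144, 47), (146, 47), (148, 47), (150, 47), (152, 47), (154, 47), (156, 47), (158, 47)]
```

Overhang is about 14.5 mm in both views; the aim is 28 + 10 = 38 mm, so push 23 mm more.

```bash
python3 -m pendant '[[0.04,[0.003,0,0],0],[0.04,[0.005,0,0],0],[0.04,[0.005,0,0],0],[0.04,[0.005,0,0],0],[0.04,[0.003,0,0],0],[0.04,[0.002,0,0],0],[0.04,[0,0,0],0],[0.04,[0,0,0],0],[0.04,[-0.01,0,0],0],[0.04,[-0.03,0,0],0]]'
python3 -m pendant '[[0.04,[0,0,-0.03],0],[0.04,[0,0,-0.04],0],[0.04,[-0.02,0,-0.04],0],[0.04,[-0.04,0,-0.04],0],[0.04,[-0.04,0,0],0],[0.04,[0,0,0],0],[0.04,[0,0,0],0]]'
python3 - <<'E'
from h import *
c=cam('wrist');b=cam('side');a=cam('scene')
B=cv2.resize(b[0][160:255,170:250],None,fx=4,fy=4,interpolation=cv2.INTER_CUBIC)
A=cv2.resize(a[0][170:265,210:300],None,fx=4,fy=4,interpolation=cv2.INTER_CUBIC)
cv2.imwrite('pics/w4.png',np.hstack([A,B])[:,:,::-1])
E
```

```text
clock: 6.33
tcp_pos: [0.601, -0.0062, 0.0609]
tcp_rot: [[0.381, 0.925, 0.001], [0.925, -0.381, 0.003], [0.003, -0.0, -1.0]]
ft_force: [0.9, -0.2, 0.2]
finger_gap: 0.471
gripper_force: 0.0
clock: 6.92
tcp_pos: [0.5644, -0.0958, 0.1989]
tcp_rot: [[0.393, 0.92, 0.001], [0.92, -0.393, -0.001], [-0.001, 0.001, -1.0]]
ft_force: [0.3, -0.2, -0.8]
finger_gap: 0.466
gripper_force: 0.0
```

View pics/w4.png

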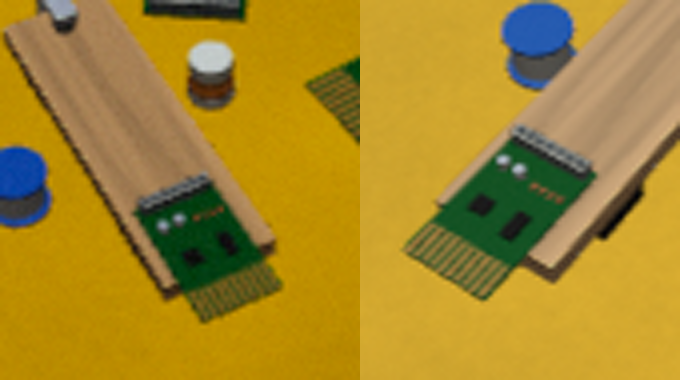

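All the contacts are past the end with a narrow green band behind them (side crop: front edge (404,247)–(487,299), plank end corners as before). I'll check the overhang and squareness, using the wrist camera for yaw.

```bash
python3 - <<'E'
from h import *
a=cam('scene');b=cam('side');w=cam('wrist')
th=np.radians(67.55);x=np.array([np.cos(th),np.sin(th)]);y=np.array([-x[1],x[0]]);p=np.array([.607,.0064])
fb=lambda L:[[170+(u-360)/4,160+v/4] for u,v in L]; fa=lambda L:[[210+u/4,170+v/4] for u,v in L]
f=lambda q:np.round(np.c_[(q[:,:2]-p)@x,(q[:,:2]-p)@y]*1000,1).tolist()
print('side end',f(cast(b,fb([(437,206),(549,281)]),.06)),'front',f(cast(b,fb([(404,247),(487,299)]),.0624)))
print('scene end',f(cast(a,fa([(168,297),(275,247)]),.06)),'front',f(cast(a,fa([(205,322),(282,286)]),.0624)))
cv2.imwrite('pics/w5.png',w[0][:,:,::-1])
for n,c in(('side',b),('scene',a)):
    for lo,hi in((-.03,-.01),(.012,.032)):
        g=[]
        for yy in np.linspace(lo,hi,41):
            q=proj(c,[[*(p+x*t+y*yy),.0624] for t in np.arange(.11,.18,.001)]).astype(np.float32)
            v=cv2.remap(c[0],q[:,0][:,None],q[:,1][:,None],cv2.INTER_LINEAR)[:,0].astype(int);g.append(v[:,0]-v[:,1])
        m=np.mean(g,0);print(n,lo,'gold line',110+int(np.argmax(m>-20)),'front',110+int(np.argmax(m>26)))
E
```

```text
side end [[113.3, -38.5], [118.8, 60.7]] front [[151.4, -33.5], [152.3, 37.2]]
scene end [[122.8, -44.6], [120.9, 50.7]] front [[157.5, -31.2], [156.7, 36.0]]
side -0.03 gold line 126 front 155
side 0.012 gold line 126 front 156
scene -0.03 gold line 127 front 156
scene 0.012 gold line 128 front 157
```

View pics/w5.png

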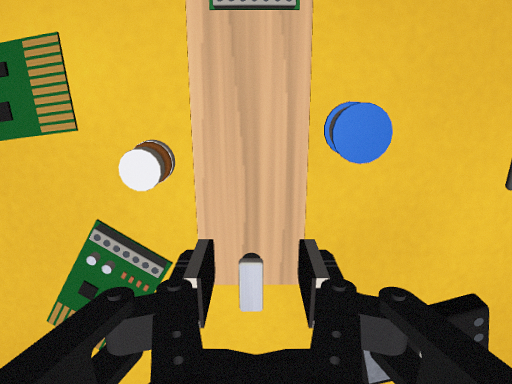

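The overhang is 35–38 mm, which leaves about 8 mm of green behind the contacts. The front edge is within about 1° of square, the board's sides are inside the plank's, and the jar and reel stand where they were. Handing in.

```bash
python3 -c "
from workcell import bot
print(bot.hand_in())"
```

```text
the job is handed in; nothing more can be done
None
```

I pushed the board along the plank until all its edge contacts stuck out past the free end, with about 8 mm of green showing by camera measurement, flat and square to within about 1°, and handed the job in at about 7 s; no verdict came back.

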